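Refit and lock the drip tray of a coffee machine

ROBOT

A 6-joint arm with a two-finger parallel gripper is mounted at the origin on the work surface. World frame = base frame: x ahead of the robot, y to its left, z up, the work surface at z = 0. Lengths are in m, angles in rad, forces in N, time in s.
With the tool pointing down it reaches from about 0.4 to 0.825 m from the base axis. Payload 7 kg.
Tool frame: the origin (TCP) lies on the front face of the gripper's body, between the roots of the fingers; the fingertips stand 73 mm ahead of it and the grasp point (between the pads) lies 54 mm ahead of it; x points along the fingers, y is the direction in which the jaws open and shut, and the axes are right-handed (so a half turn about x gives the same grasp; the last joint's range is limited). The gripper opens to 85 mm and grips with 20 to 120 N. Pads are 22 mm wide; open, the fingers measure 114 mm over their backs; the gripper's body (76 mm by 85 mm) begins 54 mm behind the grasp point. The pads swing forward as they close: fully open they stand 13 mm farther back than shut.
Start: joints at [-0.997, 0.359, 0.012, 0, -1.224, -0.288], TCP at [0.19, -0.648, 0.304] pointing down, gripper open.
Joint ranges: [-3.07, 3.07], [-1.43, 2.12], [-1.02, 1.25], [-3.03, 1.67], [-3.05, -0], [-3.03, 3.03]. Speed limits (rad/s): [2.39, 2.39, 3.01, 3.14, 3.14, 3.14].

INTERFACE

Orientations are given as a unit quaternion [w, x, y, z].
In Python, from station import bot gives the robot as it stands.
- The arm moves only by the tool servo_tool, never from a script. Its argument "motion" is a list of rows, each a list of 3 entries, a list of its own where there are three numbers: the turn, a rotation vector about the tool's x, y, z each as a share of pi rad, from -1 to 1, then the shift along the tool's x, y, z each as a share of 15 cm, from -1 to 1, then the closure, from -1 (fully open) to 1 (shut). In form: [[[wx, wy, wz], [dx, dy, dz], gripper], ...]. A call has exactly 8 rows; each row shifts and turns the pose as measured when the row begins, along the tool's axes as they then stand; what a row does not reach is not made up. A row lasts 1/8 s, in which the tool goes at most 62.5 mm and 10.7 degrees, less where a joint would pass 70% of its speed; a pose out of reach is approached as far as the arm can. A call with a number of a shift or a turn outside -1 to 1 is refused whole. A call with a gripper value outside its range is refused whole. The fingers move at their own pace and stop on an object; "newtons" is the grip in N (left out, the last holds). Time passes only in rows, so rows that do not move let the fingers close, or fill a call up. It gives the time, the measured TCP pose, the force and the opening at its end, in the units of the state.
- bot.state(): the state, without advancing time (a new reading comes with each control period).
- bot.capture(name): name is "scene" or "top" or "wrist"; returns the picture (400x640x3 uint8, blue, green, red); there is no depth.
- bot.calibration(name): a dict with "mtx" (3x3 intrinsics, pixels), "rvec" (rotation vector, rad) and "tvec" (3), from world to camera coordinates, as OpenCV has them. Camera axes: x right, y down, z forward; pixel columns grow to the right and rows downward; lengths in m; the calibration is good to about 2 mm. A picture is of the moment at which its call begins: read the wrist's pose just before it. calibration takes no time and is no camera call; for the wrist camera it gives the pose at the moment of the call.
- bot.hand_in(): hands the job in, once; it reports no verdict.
The state is a dict: "time": time; "qpos": joint angles; "qvel": joint speeds; "effort": joint torques, N m; "position": TCP position; "orientation": TCP orientation; "ft_force": force on the tool from outside, world axes, zero at the start; "moment": the same for the moment, N m; "gripper_width": finger opening in m.
Only numpy, scipy, OpenCV 4.12 (cv2) and the standard library are available. Lean on these libraries where they do the work, as an engineer would, in place of code of your own. Each camera call takes 0.05 s, during which the arm holds its last target. There are 200 camera calls.

TASK

Slide the black drip tray, back end first, into the bay under the white coffee machine until it is fully home against its stop, letting the hidden side walls line it up and pushing gently, never forcing it against the machine. Then swing the red lock lever on the plinth all the way over towards the tower. Leave the tray home, and do not disturb the other things on the counter.

Things in the scene. Friction and masses are not known exactly. Their poses are not given: they have to be found in the camera images.
- machine: White coffee machine, fixed. Origin on the counter, mid-mouth of its tray bay; x straight into the bay, y left of one looking in, z up. In this frame (mm): plinth 210 wide, x 0 to 320, 60 tall, flat roof; mouth at x = 0, 176 wide, 52 high, floor = bare counter. Tower 190 wide from x = 180 back, 372 tall with cups; spout head 70 wide reaches forward to x = 135, z 215 to 290
- channel (a point): Nominal start of the hidden guide channel, x = 44, y = 0, z = 20 mm in the machine's frame, axes as the machine's. Two upright rails 36 mm tall form a straight channel 114 wide along x; before it, from x = 12, lead-in faces narrow from 146 to 114. A stop ends the channel at x = 140. See stop for how far off this may be
- stop (a point): Nominal middle of the hidden stop, x = 140, y = 0, z = 16 mm in the machine's frame. Rails, lead-ins and stop really sit, all together, up to 10 mm to either side (y) and up to 12 mm deeper or shallower (x) than nominal: different every time, never shown in these poses, found only by feel. They are square to the machine and do not give, so whoever holds the tray must yield sideways
- tray: Black drip tray with steel bars, loose, 0.3 to 0.5 kg. Origin under the middle of the pan; x to its back end (goes in first), z up. Pan 150 long, 110 wide, 26 tall, corners rounded 6 mm. It lies flat on the counter, back end roughly towards the mouth, and may be slid along the counter. Home, its back touches the stop: origin at x = 65 in the machine's frame, give or take 12; front end about 10 outside
- tray_grip (a point): Point to grasp on the tray's blue grip, 110 mm from the tray's origin along its -x and 26 mm up; axes as the tray's. The grip is an upright bar 14 mm thick (y), 40 tall (6 to 46 mm above the counter), sticking 55 mm out of the pan's front end; pinch it across y from above
- tray_pin (a joint): Spring pin sticking 10 mm out of the middle of the stop, 16 mm above the counter: 0 = out (no tray), 0.010 = pushed fully in by a tray that is home. It pushes back 0.8 N when fully in; the tray's friction on the counter holds it there
- lock (a joint): Red tray-lock lever on the plinth's top, near the front, on the right of one looking into the bay: 0 = leaning to the mouth (unlocked; starts at 0 to 0.2), 1.0 = swung over towards the tower (locked). It turns about an axis along the machine's y and stays where it is left
- jug: Bystander: steel milk jug, 76 mm wide, 100 tall, handle; origin under its middle. Leave alone
- cup_white: Bystander: white mug, 80 mm wide, 65 tall; origin under its middle. Leave alone
- cup_blue: Bystander: blue mug, 72 mm wide, 60 tall; origin under its middle. Leave alone
- tamper: Bystander: steel coffee tamper, 58 mm wide, 80 tall; origin under its middle. Leave alone
- canister: Bystander: black jar with steel lid, 90 mm wide, 130 tall; origin under its middle. Leave alone
- spoon: Bystander: steel spoon, 150 mm, lying; origin under its middle. Leave alone
- lock_tip (a point): Centre of the red ball, 26 mm wide, at the tip of the lock lever. Its pivot is 55 mm below it, at x = 55, y = -82, z = 82 mm in the machine's frame, on a steel block 70 by 50, up to z = 95. At joint 0 the ball is at x = 29, z = 130; at 1.0 at x = 81, z = 130; half-way z = 137. It moves with 1 to 2 N pushed at the ball
There are look-alikes about, which are no part of the job. Leave any orange or pink look-alike of the tray alone.

How it is judged:
On the way, in this order (a step that is already met when the one before it is completed fails the run):
1. the tray is fully home in the bay (value of joint tray_pin above 0.007 m and x of tray in the frame of machine above 0.045 m and y of tray in the frame of machine between -0.018 and 0.018 m and angle between the x axis of tray and the x axis of machine, either way round below 0.06 rad and angle between tray's own z axis and vertical below 0.05 rad), for 0.2 s.
2. the lock lever is swung over (value of joint lock above 0.85 rad), for 0.2 s.
At the end, for the whole second after the job is handed in: The tray lies flat and still in the bay, within 3 mm of its stop (pin pushed in more than 7 of 10 mm), its middle more than 45 mm inside the mouth and within 18 mm of the bay's middle line, square to it within 0.06 rad; the lock lever is over beyond 0.85 rad (all of step 1 and value of joint lock above 0.85 rad and linear speed of tray below 0.01 m/s); the robot touches nothing.
It fails at once if the tray is pressed against the machine with more than 30 N (contact force between tray and machine above 30 N).
It fails at once if a bystander is moved more than 30 mm (distance of any of jug, cup_white, cup_blue, tamper, canister, spoon from where it was at the start of the episode above 0.03 m).
It also fails if it takes over 70 s, if anything falls off the work surface, if the arm or the gripper's body presses on something with over 40 N, if the wrist force passes 120 N, or if a joint passes its speed limit or range.

## Working session

There is one attempt and no reset: what is moved stays moved. The work goes in short steps, Python scripts to look and compute and a tool call to move; the robot and the scene stay as the last step left them, time stands still between calls to the robot, and variables do not carry over. Pictures are saved under pics/ and viewed, about 8 in all and at most 12, crops included, and the job is handed in when it is done.

Besides the shell and the picture viewer there is one more tool, called after "Request:" as a command line: name --argument value ..., lists and objects as JSON in quotes. servo_tool: Moves the arm, as the interface text tells. Shift numbers are shares of 15 cm and turn numbers shares of pi rad, none past 1 either way. Its arguments: {"type":"object","properties":{"motion":{"type":"array","items":{"type":"array"}},"newtons":{"type":"number"}},"required":["motion"]}

```bash
mkdir -p pics; cat > h.py <<'E'
import numpy as np, cv2
from station import bot
def cal(n):
    c=bot.calibration(n); R=cv2.Rodrigues(np.array(c["rvec"],float))[0]
    return np.array(c["mtx"],float),R,np.array(c["tvec"],float).ravel()
def ray(c,uv):
    K,R,t=c; d=R.T@np.linalg.inv(K)@np.array([uv[0],uv[1],1.]); return -R.T@t,d
def onz(c,uv,z):
    o,d=ray(c,uv); return o+d*(z-o[2])/d[2]
def tri(c1,u1,c2,u2):
    o1,d1=ray(c1,u1);o2,d2=ray(c2,u2)
    s=np.linalg.lstsq(np.c_[d1,-d2],o2-o1,rcond=None)[0]
    a=o1+s[0]*d1;b=o2+s[1]*d2
    return (a+b)/2,np.linalg.norm(a-b)
def proj(c,P):
    K,R,t=c;p=K@(R@np.array(P,float)+t);return p[:2]/p[2]
E
python3 - <<'E'
from h import *
for n in("top","scene","wrist"):
    im=bot.capture(n);cv2.imwrite(f"pics/{n}0.png",im)
    K,R,t=cal(n);print(n,-R.T@t,R[2],K[0,0])
s=bot.state();print(s)
E
```

```text
top [ 0.39842552 -0.0623187   1.57326573] [ 0.0732885 -0.0094195 -0.9972663] 477.55927161618695
scene [ 1.12556113 -0.49784488  1.13307767] [-0.47856703  0.34385214 -0.80792283] 508.20715395593214
wrist [ 0.12629784 -0.66734455  0.37432613] [ 0.25067667  0.0754241  -0.96512818] 284.8371606873845
{'time': 0.15, 'qpos': array([-9.96864801e-01,  3.59248063e-01,  1.12837753e-02, -2.19300956e-04,
       -1.22408688e+00, -2.88131365e-01]), 'qvel': array([ 0.00066946, -0.00252697,  0.00194606,  0.00101406, -0.00011449,
       -0.00055417]), 'effort': array([-1.14313847e-03, -5.83877563e+01,  2.93652517e+01,  6.94065303e+00,
       -4.25811857e-03, -1.29476871e-05]), 'position': array([ 0.19022586, -0.64737522,  0.30317487]), 'orientation': array([ 0.69978384, -0.10024239,  0.70002209,  0.10110946]), 'ft_force': array([-0.86843913,  0.23399479, -0.45379623]), 'moment': array([-0.01136583,  0.00050635, -0.01668753]), 'gripper_width': 0.08568593153452458}
```

View pics/top0.png

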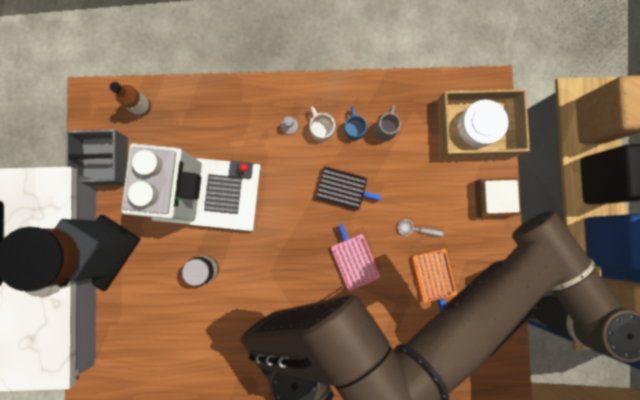

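View pics/scene0.png

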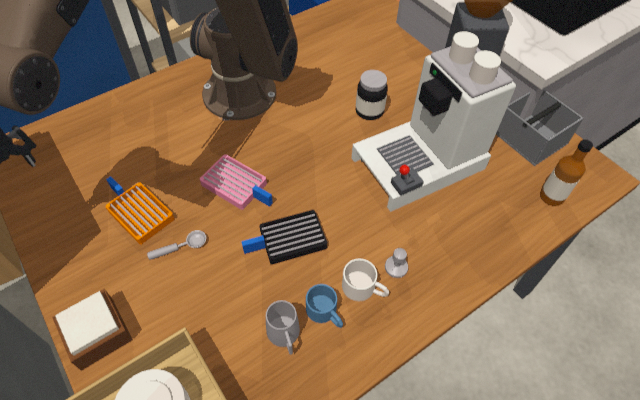

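The top view shows three possible trays: black with steel bars at (343,188), pink at (355,262) and orange at (433,275). I choose the black one. The machine is at (190,190) with its mouth facing right, and the red ball is at (244,168).

```bash
python3 - <<'E'
from h import *
t=cv2.imread("pics/top0.png");s=cv2.imread("pics/scene0.png")
ct,cs=cal("top"),cal("scene")
def blobs(im,lo,hi,box):
    h=cv2.cvtColor(im,cv2.COLOR_BGR2HSV);m=cv2.inRange(h,lo,hi);k=np.zeros_like(m);x0,y0,x1,y1=box;k[y0:y1,x0:x1]=m[y0:y1,x0:x1]
    n,l,st,c=cv2.connectedComponentsWithStats(k);i=1+np.argmax(st[1:,4]);return (l==i),st[i],c[i]
mt,a,ut=blobs(t,(105,150,80),(125,255,255),(355,180,390,210))
ms,b,us=blobs(s,(105,150,60),(125,255,255),(235,225,275,260))
print("grip",a,ut,b,us,tri(ct,ut,cs,us),onz(ct,ut,.046))
rt,a,vt=blobs(t,(0,150,80),(6,255,255),(230,155,260,180))
rs,b,vs=blobs(s,(0,150,80),(6,255,255),(390,155,420,185))
print("ball",a,vt,b,vs,tri(ct,vt,cs,vs))
# tray outline top: dark/grey within
h=cv2.cvtColor(t,cv2.COLOR_BGR2HSV)
m=np.zeros(t.shape[:2],np.uint8);box=(slice(160,215),slice(308,372))
m[box]=((h[...,2]<70)|(h[...,1]<70))[box]*255
m=cv2.morphologyEx(m,cv2.MORPH_CLOSE,np.ones((5,5)))
c=max(cv2.findContours(m,0,2)[0],key=cv2.contourArea);r=cv2.minAreaRect(c);bp=cv2.boxPoints(r)
print("tray",r[0],r[1]);P=np.array([onz(ct,p,.026) for p in bp]);print(P,P.mean(0),[np.linalg.norm(P[i]-P[i-1]) for i in range(4)])
big=cv2.resize(t[130:245,110:395],None,fx=2.8,fy=2.8,interpolation=cv2.INTER_CUBIC)
cv2.polylines(big,[np.int32((bp-[110,130])*2.8)],True,(0,255,0),1)
cs_=cv2.resize(s[10:220,340:530],None,fx=1.5,fy=1.5,interpolation=cv2.INTER_CUBIC)
out=np.zeros((322+270,800,3),np.uint8);out[:322,:798]=big[:,:798]
c2=cv2.resize(s[140:220,340:500],None,fx=3.3,fy=3.3,interpolation=cv2.INTER_CUBIC);out[322:322+264,:528]=c2
cv2.imwrite("pics/c1.png",out)
E
```

```text
grip [364 193  16   6  51] [371.01960784 195.62745098] [242 235  24  18 262] [253.64885496 244.07633588] (array([ 0.5185585 , -0.25195086,  0.0276136 ]), np.float64(0.000387138354311415)) [ 0.51722037 -0.24952626  0.046     ]
ball [240 163   8   9  56] [243.53571429 167.10714286] [400 165  10  10  79] [404.11392405 169.44303797] (array([0.60783538, 0.14450819, 0.13526697]), np.float64(0.0005671145853913497))
tray (342.4384460449219, 188.89230346679688) (48.50130081176758, 32.889671325683594)
[[ 0.51505751 -0.06862246  0.026     ]
 [ 0.61811744 -0.09986315  0.026     ]
 [ 0.57189353 -0.25116698  0.026     ]
 [ 0.46919494 -0.219205    0.026     ]] [ 0.54356586 -0.1597144   0.026     ] [np.float64(0.1574118027011137), np.float64(0.10769090124686964), np.float64(0.1582071416796321), np.float64(0.10755727555756742)]
```

View pics/c1.png

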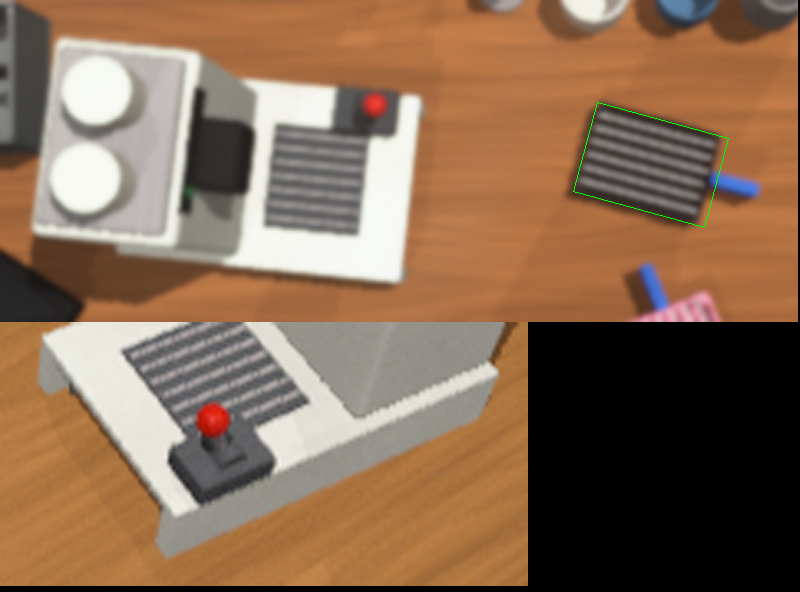

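The crop confirms the black tray. Its back end is at about (583,145) in the crop, and the blue grip points away from the machine at (740,185). The plinth's front corners are at (421,97) and (401,283), and the red ball is at (374,104) in the crop. Next I triangulate the machine frame.

```bash
python3 - <<'E'
from h import *
ct,cs=cal("top"),cal("scene")
t=cv2.imread("pics/top0.png")
A,e1=tri(ct,(260.3,164.5),cs,(393.9,198.8));B,e2=tri(ct,(253.2,231.1),cs,(352.7,146.4));print(A,e1,B,e2,np.linalg.norm(A-B))
# white plinth mask; edge fits: front and right edges at z=.06
g=cv2.cvtColor(t,cv2.COLOR_BGR2HSV)
w=((g[...,2]>150)&(g[...,1]<60)).astype(np.uint8)
F=[]
for y in range(172,226):
    xs=np.where(w[y,225:290])[0]
    if len(xs): F.append(onz(ct,(225+xs.max()+.5,y),.06)[:2])
L=[]
for x in range(206,228):
    ys=np.where(w[140:200,x])[0]; L.append(onz(ct,(x,140+ys.min()-.5),.06)[:2])
def fit(P):
    vx,vy,x,y=cv2.fitLine(np.float32(P),cv2.DIST_HUBER,0,.01,.01).ravel();return np.array([vx,vy]),np.array([x,y])
f,pf=fit(F);l,pl=fit(L)
print("front yaw of x axis",np.degrees(np.arctan2(f[1],f[0])),pf,"side",np.degrees(np.arctan2(l[1],l[0])),pl)
s=np.linalg.solve(np.c_[f,-l],pl-pf);print("right front corner",pf+s[0]*f)
for z in(.06,):print(onz(ct,(260.3,164.5),z),onz(ct,(253.2,231.1),z))
E
```

```text
[0.62702165 0.10374745 0.0623278 ] 0.004938847344682504 [0.41610087 0.13236787 0.04917661] 0.005450930616363974 0.21325960743583824
front yaw of x axis -7.229912 [0.52325594 0.11677935] side 82.27787 [0.6455807  0.24226965]
right front corner [0.6267835  0.10364586]
[0.62585957 0.10199943 0.06      ] [0.41444611 0.12873288 0.06      ]
```

```bash
cat >> h.py <<'E'
from scipy.spatial.transform import Rotation as Ro
MO=np.array([.5215,.116]);MY=np.radians(82.5)
def rows(P,yaw):
    "turn (rad, tool) and shift (m, tool) to TCP P with pointing down, tool z or so: tool y at yaw (mod pi)"
    s=bot.state();q=s["orientation"];R=Ro.from_quat([q[1],q[2],q[3],q[0]]);best=None
    for k in(0,np.pi):
        x=np.array([0,0,-1.]);y=np.array([np.cos(yaw+k),np.sin(yaw+k),0]);T=Ro.from_matrix(np.c_[x,y,np.cross(x,y)])
        v=(R.inv()*T).as_rotvec()
        if best is None or np.linalg.norm(v)<np.linalg.norm(best):best=v
    d=np.array(P)-s["position"];sh=R.inv().apply(d)
    print("t",s["time"],"pos",s["position"].round(4),"F",s["ft_force"].round(2),"w",round(s["gripper_width"],4),"q",s["qpos"].round(2))
    print("turn share",(best/np.pi).round(4),"deg",np.degrees(np.linalg.norm(best)).round(2),"shift share",(sh/.15).round(3),"tooly yaw",np.degrees(np.arctan2(*R.as_matrix()[1::-1,1])).round(2))
    return best,sh
E
python3 - <<'E'
from h import *
rows([.513,-.258,.25],np.radians(73+90))
q=bot.state()["orientation"];print(Ro.from_quat([q[1],q[2],q[3],q[0]]).as_matrix().round(3))
E
```

```text
t 0.15 pos [ 0.1902 -0.6474  0.3032] F [-0.87  0.23 -0.45] w 0.0857 q [-1.    0.36  0.01 -0.   -1.22 -0.29]
turn share [-3.146e-01  2.000e-04 -4.000e-04] deg 56.63 shift share [0.356 1.884 2.796] tooly yaw 106.37
[[-0.001 -0.282  0.959]
 [ 0.001  0.959  0.282]
 [-1.     0.001 -0.   ]]
```

Request:
servo_tool --motion '[[[0,0,0],[0.03,0.22,0.33],-1],[[0,0,0],[0.03,0.22,0.33],-1],[[0,0,0],[0.03,0.22,0.33],-1],[[0,0,0],[0.03,0.22,0.33],-1],[[0,0,0],[0.03,0.22,0.33],-1],[[0,0,0],[0.03,0.22,0.33],-1],[[0,0,0],[0.03,0.22,0.33],-1],[[0,0,0],[0.03,0.22,0.33],-1]]' --newtons 30

```text
time: 1.15
position: [0.502, -0.2747, 0.2642]
orientation: [0.7, -0.097, 0.701, 0.099]
ft_force: [0.5, -0.6, 0.2]
gripper_width: 0.0855
```

Request:
servo_tool --motion '[[[-0.045,0,0],[0,0,0],-1],[[-0.045,0,0],[0,0,0],-1],[[-0.045,0,0],[0,0,0],-1],[[-0.045,0,0],[0,0,0],-1],[[-0.045,0,0],[0,0,0],-1],[[-0.045,0,0],[0,0,0],-1],[[-0.045,0,0],[0,0,0],-1],[[0,0,0],[0,0,0],-1]]'

```text
time: 2.15
position: [0.5042, -0.2692, 0.2615]
orientation: [0.561, -0.427, 0.563, 0.432]
ft_force: [0.4, -0.3, 0.4]
gripper_width: 0.0856
```

```bash
python3 - <<'E'
from h import *
rows([.513,-.258,.25],np.radians(73+90))
cw=cal("wrist");im=bot.capture("wrist");cv2.imwrite("pics/w1.png",im)
np.savez("w1.npz",K=cw[0],R=cw[1],t=cw[2])
for P in([.5126,-.261,.046],[.5447,-.156,.026],[.5666,-.0842,.026]):print(proj(cw,P))
E
```

```text
t 2.15 pos [ 0.5042 -0.2692  0.2615] F [ 0.45 -0.26  0.42] w 0.0856 q [-0.15  0.23 -0.27 -0.   -1.08 -0.11]
turn share [ 0.01    0.0008 -0.0024] deg 1.86 shift share [ 0.077 -0.038  0.087] tooly yaw 164.81
[310.37580137 202.12473004]
[308.32258361 285.23656032]
[306.9461737  337.25695269]
```

View pics/w1.png

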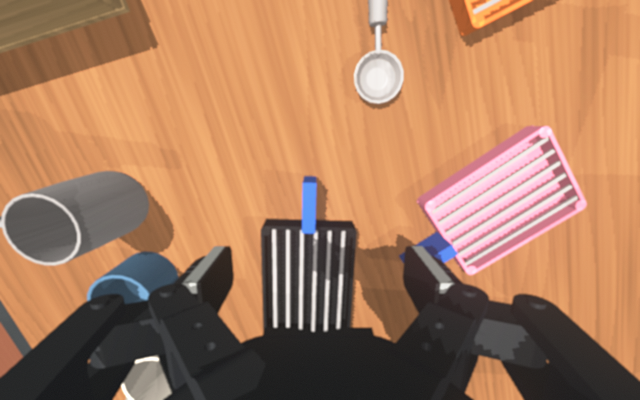

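The wrist view shows the black tray with its grip running from (311,178) to (309,232) and the pan's front edge at row 225. The pink tray is to the right at (500,200).

```bash
python3 - <<'E'
from h import *
d=np.load("w1.npz");cw=(d["K"],d["R"],d["t"]);ct=cal("top")
im=cv2.imread("pics/w1.png");h=cv2.cvtColor(im,cv2.COLOR_BGR2HSV)
m=cv2.inRange(h,(105,150,80),(125,255,255));m[:,:290]=0;m[:,330:]=0;m[:150]=0;m[245:]=0
ys,xs=np.where(m);print(xs.min(),xs.max(),ys.min(),ys.max(),len(xs))
for y in range(ys.min(),ys.max()+1,8):
    r=np.where(m[y])[0];print(y,r.min(),r.max(),h[y,r,2][::2])
c=(xs.mean(),ys.mean());print(tri(cw,c,ct,(371.02,195.63)))
P=np.array([onz(cw,(np.where(m[y])[0].mean(),y),.046)[:2] for y in range(ys.min()+1,ys.max()-1)])
print("grip ends z46",P[0],P[-1],"yaw",np.degrees(np.arctan2(*(P[-1]-P[0])[::-1])))
b=[onz(cw,p,.026)[:2] for p in((263,222),(355,222))];print("pan front corners",b,np.mean(b,0),np.linalg.norm(b[0]-b[1]),"yaw",np.degrees(np.arctan2(*(b[0]-b[1])[::-1]))+90)
E
```

```text
302 315 182 233 589
182 305 314 [207 206 206 203 193]
190 304 314 [249 248 248 248 248 248]
198 304 314 [249 248 248 248 248 247]
206 304 314 [249 248 248 248 248 247]
214 304 314 [249 248 248 248 248 247]
222 302 315 [231 249 248 248 248 248 248]
230 303 313 [248 248 248 248 248 249]
(array([ 0.51786962, -0.25127999,  0.03142643]), np.float64(0.0009508972603442209))
grip ends z46 [ 0.50853746 -0.28090454] [ 0.52311155 -0.23063336] yaw 73.83263549823641
pan front corners [array([ 0.57253558, -0.24745426]), array([ 0.47169548, -0.21997039])] [ 0.52211553 -0.23371233] 0.10451836117141336 yaw 74.75439030887169
```

Request:
servo_tool --motion '[[[0.004,0,-0.002],[0.1,-0.023,0.024],-1],[[0,0,0],[0.2,-0.023,0.024],-1],[[0,0,0],[0.2,0,0],-1],[[0,0,0],[0.2,0,0],-1],[[0,0,0],[0.2,0,0],-1],[[0,0,0],[0.15,0,0],-1],[[0,0,0],[0.05,0,0],-1],[[0,0,0],[0,0,0],-1]]'

```text
time: 3.2
position: [0.514, -0.2639, 0.0928]
orientation: [0.571, -0.418, 0.569, 0.418]
ft_force: [-0.9, -1.1, 0.2]
gripper_width: 0.0853
```

```bash
python3 - <<'E'
from h import *
rows([.5128,-.264,.084],np.radians(74+90))
E
```

```text
t 3.2 pos [ 0.514  -0.2639  0.0928] F [-0.94 -1.1   0.15] w 0.0853 q [-0.14  0.42 -0.45 -0.   -0.7  -0.17]
turn share [-0.0084  0.0008  0.0005] deg 1.51 shift share [ 0.059  0.008 -0.003] tooly yaw 162.49
```

Request:
servo_tool --motion '[[[-0.008,0,0],[0.055,0.008,0],-1],[[0,0,0],[0,0,0],1],[[0,0,0],[0,0,0],1],[[0,0,0],[0,0,0],1],[[0,0,0],[0,0,0],1],[[0,0,0],[0,0,0],1],[[0,0,0],[0,0,0],1],[[0,0,0],[0,0,0],1]]' --newtons 30

```text
time: 4.2
position: [0.5145, -0.2638, 0.0871]
orientation: [0.567, -0.427, 0.563, 0.424]
ft_force: [0.8, 0.7, -0.4]
gripper_width: 0.0135
```

```bash
python3 - <<'E'
from h import *
x=np.array([np.cos(MY),np.sin(MY)]);y=np.array([-x[1],x[0]])
# grip target in machine frame: tray origin at x=-85 -> back end 10 before mouth
for tx in(-.09,):
    g=MO+(tx-.11)*x; print(g); rows([*g,bot.state()["position"][2]],MY+np.pi/2)
s=bot.state();p=s["position"][:2]-MO;print("grip in machine",p@x,p@y)
E
```

```text
[ 0.49539476 -0.08228897]
t 4.2 pos [ 0.5145 -0.2638  0.0871] F [ 0.8   0.67 -0.4 ] w 0.0135 q [-0.14  0.43 -0.45 -0.   -0.68 -0.14]
turn share [-0.0473  0.0008  0.0021] deg 8.53 shift share [0.    0.456 1.128] tooly yaw 163.98
grip in machine -0.3774807779758887 -0.04260549912396082
```

Request:
servo_tool --motion '[[[-0.007,0,0],[0,0.053,0.166],1],[[-0.007,0,0],[0,0.053,0.166],1],[[-0.007,0,0],[0,0.053,0.166],1],[[-0.007,0,0],[0,0.053,0.166],1],[[-0.007,0,0],[0,0.053,0.166],1],[[-0.007,0,0],[0,0.053,0.166],1],[[-0.006,0,0],[0,0.053,0.1],1],[[0,0,0],[0,0,0],1]]'

```text
time: 5.2
position: [0.4956, -0.0887, 0.0873]
orientation: [0.532, -0.47, 0.528, 0.466]
ft_force: [-1.0, 1.1, -0.3]
gripper_width: 0.0133
```

```bash
cat >> h.py <<'E'
XA=np.array([np.cos(MY),np.sin(MY)]);YA=np.array([-XA[1],XA[0]])
def mf():
    s=bot.state();p=s["position"][:2]-MO;f=s["ft_force"][:2]
    print("grip in machine mm",(p@XA*1e3).round(1),(p@YA*1e3).round(1),"z",s["position"][2].round(4),"F machine",(f@XA).round(2),(f@YA).round(2),s["ft_force"][2].round(2),"mom",s["moment"].round(2))
E
python3 - <<'E'
from h import *
rows([*(MO-.2*XA),.0871],MY+np.pi/2);mf()
ct=cal("top");t=bot.capture("top");s=bot.capture("scene");cv2.imwrite("pics/top1.png",t)
a=cv2.resize(t[140:250,220:360],None,fx=4,fy=4,interpolation=cv2.INTER_CUBIC);cv2.imwrite("pics/c2.png",a);cv2.imwrite("pics/scene1.png",s)
E
```

```text
t 5.2 pos [ 0.4956 -0.0887  0.0873] F [-1.04  1.14 -0.31] w 0.0133 q [ 0.22  0.33 -0.63  0.   -0.6  -0.34]
turn share [0.0019 0.0001 0.0028] deg 0.62 shift share [0.001 0.007 0.043] tooly yaw 172.84
grip in machine mm -206.4 -1.0 z 0.0873 F machine 0.99 1.18 -0.31 mom [0.64 0.41 0.13]
```

View pics/c2.png

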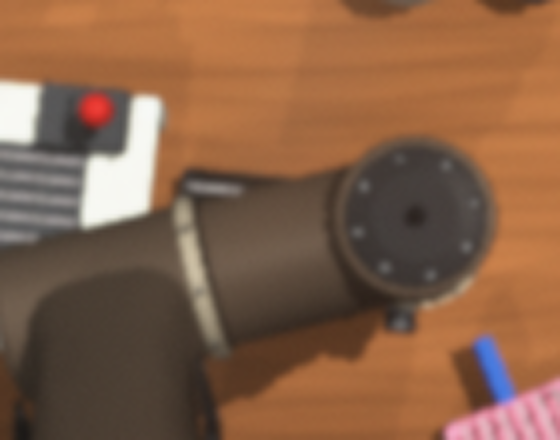

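The arm covers the tray in the top view, so I check alignment in the scene view.

```bash
python3 - <<'E'
from h import *
s=cv2.imread("pics/scene1.png");cs=cal("scene")
for tx,ty,z in((-.015,0,.026),):print(proj(cs,[*(MO-.0*XA),0]))
# overlay predicted pan outline
yaw=np.radians(82.84);d=np.array([np.cos(yaw),np.sin(yaw)]);n=np.array([-d[1],d[0]])
o=np.array([.4956,-.0887])+.11*d
k=4;a=cv2.resize(s[120:260,250:450],None,fx=k,fy=k,interpolation=cv2.INTER_CUBIC)
P=[proj(cs,[*(o+i*.075*d+j*.055*n),.026]) for i,j in((1,1),(1,-1),(-1,-1),(-1,1))]
cv2.polylines(a,[np.int32((np.array(P)-[250,120])*k)],True,(0,255,0),1)
M=[proj(cs,[*(MO+i*XA+j*YA),.06]) for i,j in((0,.105),(0,-.105),(.32,-.105))]
cv2.polylines(a,[np.int32((np.array(M)-[250,120])*k)],False,(0,0,255),1)
cv2.imwrite("pics/c3.png",a)
E
```

```text
[368.91493309 184.2076909 ]
```

View pics/c3.png

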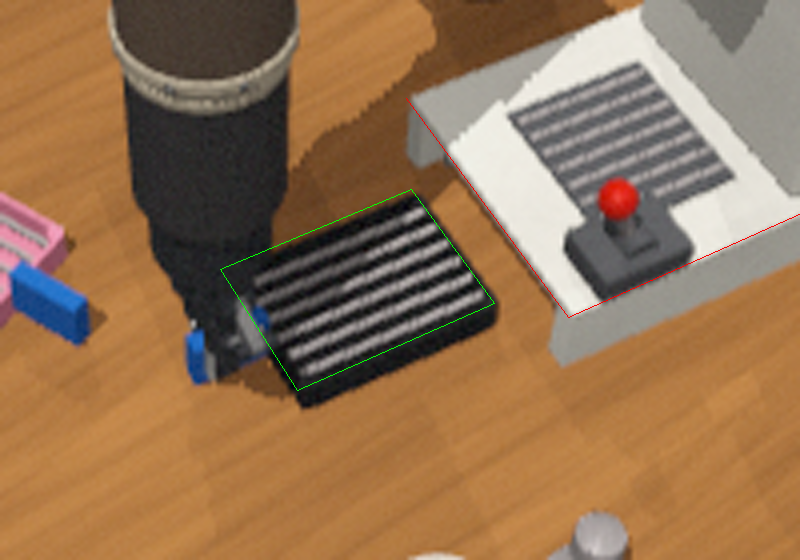

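The overlays match: the predicted tray outline (green) lies on the pan within about 3 mm, and the machine edges (red) fit. Next I enter slowly.

Request:
servo_tool --motion '[[[0.002,0,0.002],[0,0.003,0.045],1],[[0,0,0],[0,0.003,0.045],1],[[0,0,0],[0,0,0.045],1],[[0,0,0],[0,0,0.045],1],[[0,0,0],[0,0,0.04],1],[[0,0,0],[0,0,0.03],1],[[0,0,0],[0,0,0.03],1],[[0,0,0],[0,0,0],1]]'

```text
time: 6.3
position: [0.5011, -0.0465, 0.0871]
orientation: [0.533, -0.466, 0.532, 0.464]
ft_force: [0.2, 0.0, -1.0]
gripper_width: 0.0137
```

```bash
python3 - <<'E'
from h import *
rows([*(MO-.155*XA),.0871],MY+np.pi/2);mf()
E
```

```text
t 6.3 pos [ 0.5011 -0.0465  0.0871] F [ 0.21  0.01 -0.99] w 0.0137 q [ 0.3   0.34 -0.62  0.   -0.61 -0.44]
turn share [-0.0014 -0.0001  0.0006] deg 0.27 shift share [-0.     0.007  0.058] tooly yaw 172.25
grip in machine mm -163.8 -1.0 z 0.0871 F machine 0.03 -0.2 -0.99 mom [-0.02 -0.05 -0.03]
```

Request:
servo_tool --motion '[[[-0.001,0,0],[0,0,0.025],1],[[0,0,0],[0,0,0.025],1],[[0,0,0],[0,0,0.025],1],[[0,0,0],[0,0,0.025],1],[[0,0,0],[0,0,0.025],1],[[0,0,0],[0,0,0.025],1],[[0,0,0],[0,0,0.025],1],[[0,0,0],[0,0,0],1]]'

```text
time: 7.3
position: [0.5015, -0.0221, 0.0871]
orientation: [0.53, -0.466, 0.535, 0.466]
ft_force: [-0.8, 0.8, 1.7]
gripper_width: 0.0135
```

```bash
python3 - <<'E'
from h import *
rows([*(MO-.155*XA),.0871],MY+np.pi/2);mf()
E
```

```text
t 7.3 pos [ 0.5015 -0.0221  0.0871] F [-0.76  0.85  1.71] w 0.0135 q [ 0.35  0.34 -0.62  0.01 -0.62 -0.49]
turn share [-0.0006 -0.0018 -0.0013] deg 0.42 shift share [ 0.001 -0.012 -0.103] tooly yaw 172.4
grip in machine mm -139.5 1.8 z 0.0871 F machine 0.74 0.86 1.71 mom [ 0.64 -0.41  0.  ]
```

The tray is yielding to the left (+y) at low force, so the lead-in is guiding it. I continue.

Request:
servo_tool --motion '[[[0,0,0],[0,0.004,0.02],1],[[0,0,0],[0,0.004,0.02],1],[[0,0,0],[0,0.004,0.02],1],[[0,0,0],[0,0,0.02],1],[[0,0,0],[0,0,0.02],1],[[0,0,0],[0,0,0.02],1],[[0,0,0],[0,0,0.02],1],[[0,0,0],[0,0,0],1]]'

```text
time: 8.3
position: [0.4995, -0.003, 0.0873]
orientation: [0.528, -0.465, 0.538, 0.465]
ft_force: [-1.1, -2.6, 1.4]
gripper_width: 0.0133
```

```bash
python3 - <<'E'
from h import *
rows([*(MO-.155*XA),.0871],MY+np.pi/2);mf()
E
```

```text
t 8.3 pos [ 0.4995 -0.003   0.0873] F [-1.08 -2.64  1.44] w 0.0133 q [ 0.39  0.34 -0.63  0.01 -0.62 -0.53]
turn share [-0.0013 -0.0033 -0.0031] deg 0.85 shift share [ 0.003 -0.043 -0.227] tooly yaw 172.26
grip in machine mm -120.9 6.3 z 0.0873 F machine -2.76 0.73 1.44 mom [-0.69 -0.02 -0.01]
```

Request:
servo_tool --motion '[[[-0.001,-0.003,-0.003],[0,0.002,0.025],1],[[0,0,0],[0,0.002,0.025],1],[[0,0,0],[0,0,0.025],1],[[0,0,0],[0,0,0.025],1],[[0,0,0],[0,0,0.025],1],[[0,0,0],[0,0,0.025],1],[[0,0,0],[0,0,0.025],1],[[0,0,0],[0,0,0],1]]'

```text
time: 9.3
position: [0.5026, 0.0253, 0.0869]
orientation: [0.531, -0.466, 0.532, 0.466]
ft_force: [0.1, -1.6, 0.7]
gripper_width: 0.0139
```

```bash
python3 - <<'E'
from h import *
rows([*(MO-.055*XA),.0871],MY+np.pi/2);mf()
E
```

```text
t 9.3 pos [0.5026 0.0253 0.0869] F [ 0.09 -1.6   0.67] w 0.0139 q [ 0.44  0.34 -0.62  0.   -0.61 -0.57]
turn share [ 0.     -0.0002 -0.0001] deg 0.04 shift share [-0.002 -0.046  0.249] tooly yaw 172.51
grip in machine mm -92.4 6.9 z 0.0869 F machine -1.58 -0.3 0.67 mom [-0.45  0.15  0.02]
```

Request:
servo_tool --motion '[[[0,0,0],[0,0,0.024],1],[[0,0,0],[0,0,0.024],1],[[0,0,0],[0,0,0.024],1],[[0,0,0],[0,0,0.024],1],[[0,0,0],[0,0,0.024],1],[[0,0,0],[0,0,0.024],1],[[0,0,0],[0,0,0.02],1],[[0,0,0],[0,0,0],1]]'

```text
time: 10.3
position: [0.5059, 0.0514, 0.0869]
orientation: [0.531, -0.466, 0.532, 0.466]
ft_force: [0.1, -1.8, 0.6]
gripper_width: 0.0132
```

```bash
python3 - <<'E'
from h import *
rows([*(MO-.055*XA),.0871],MY+np.pi/2);mf()
E
```

```text
t 10.3 pos [0.5059 0.0514 0.0869] F [ 0.08 -1.77  0.6 ] w 0.0132 q [ 0.49  0.34 -0.61  0.   -0.62 -0.62]
turn share [ 0.     -0.0003 -0.0001] deg 0.06 shift share [-0.001 -0.047  0.074] tooly yaw 172.51
grip in machine mm -66.1 7.0 z 0.0869 F machine -1.75 -0.31 0.6 mom [-0.66  0.15 -0.02]
```

Now I feel for the stop with 2 mm rows.

Request:
servo_tool --motion '[[[0,0,0],[0,0,0.014],1],[[0,0,0],[0,0,0.014],1],[[0,0,0],[0,0,0.014],1],[[0,0,0],[0,0,0.014],1],[[0,0,0],[0,0,0.014],1],[[0,0,0],[0,0,0.014],1],[[0,0,0],[0,0,0.014],1],[[0,0,0],[0,0,0.014],1]]'

```text
time: 11.3
position: [0.5081, 0.0687, 0.0869]
orientation: [0.531, -0.466, 0.532, 0.466]
ft_force: [0.3, -5.1, 1.6]
gripper_width: 0.0138
```

```bash
python3 - <<'E'
from h import *
mf()
E
```

```text
grip in machine mm -48.6 7.1 z 0.0869 F machine -5.03 -0.92 1.56 mom [-1.2   0.09  0.05]
```

Request:
servo_tool --motion '[[[0,0,0],[0,0,0.01],1],[[0,0,0],[0,0,0.01],1],[[0,0,0],[0,0,0.01],1],[[0,0,0],[0,0,0.01],1],[[0,0,0],[0,0,0],1],[[0,0,0],[0,0,0],1],[[0,0,0],[0,0,0],1],[[0,0,0],[0,0,0],1]]'

```text
time: 12.3
position: [0.5088, 0.075, 0.0869]
orientation: [0.531, -0.466, 0.532, 0.466]
ft_force: [-0.6, -2.3, 2.9]
gripper_width: 0.0137
```

```bash
python3 - <<'E'
from h import *
mf()
E
```

```text
grip in machine mm -42.3 7.2 z 0.0869 F machine -2.36 0.28 2.87 mom [-1.23  0.21 -0.02]
```

Request:
servo_tool --motion '[[[0,0,0],[0,0,0],1],[[0,0,0],[0,0,0],1],[[0,0,0],[0,0,0],1],[[0,0,0],[0,0,0],1],[[0,0,0],[0,0,0.01],1],[[0,0,0],[0,0,0.01],1],[[0,0,0],[0,0,0.01],1],[[0,0,0],[0,0,0.01],1]]'

```text
time: 13.3
position: [0.509, 0.0778, 0.0869]
orientation: [0.529, -0.467, 0.534, 0.465]
ft_force: [2.7, -14.9, 2.7]
gripper_width: 0.013
```

```bash
python3 - <<'E'
from h import *
mf()
E
```

```text
grip in machine mm -39.5 7.4 z 0.0869 F machine -14.43 -4.67 2.71 mom [-5.09 -1.34 -0.  ]
```

Request:
servo_tool --motion '[[[0,0,0],[0,0,0.01],1],[[0,0,0],[0,0,0.01],1],[[0,0,0],[0,0,0],1],[[0,0,0],[0,0,0],1],[[0,0,0],[0,0,0],1],[[0,0,0],[0,0,0],1],[[0,0,0],[0,0,0],1],[[0,0,0],[0,0,0],1]]'

```text
time: 14.3
position: [0.5093, 0.0779, 0.0869]
orientation: [0.528, -0.467, 0.535, 0.464]
ft_force: [0.0, -4.7, 2.2]
gripper_width: 0.0135
```

```bash
python3 - <<'E'
from h import *
mf();rows([*(MO-.04*XA),.0871],MY+np.pi/2)
E
```

```text
grip in machine mm -39.4 7.1 z 0.0869 F machine -4.66 -0.65 2.22 mom [-1.48 -0.23  0.01]
t 14.3 pos [0.5093 0.0779 0.0869] F [ 0.04 -4.7   2.22] w 0.0135 q [ 0.54  0.35 -0.59  0.01 -0.63 -0.68]
turn share [-0.0004 -0.0033 -0.0011] deg 0.63 shift share [-0.001 -0.048 -0.004] tooly yaw 172.43
```

The tray is against a firm stop: pushed again, x stayed at about -39.4 mm, with a peak of about 15 N. I release and rise.

Request:
servo_tool --motion '[[[0,0,0],[0,0,0],-0.2],[[0,0,0],[0,0,0],-0.2],[[0,0,0],[0,0,0],-0.2],[[0,0,0],[0,0,0],-0.2],[[0,0,0],[-0.1,0,0],-0.2],[[0,0,0],[-0.3,0,0],-0.2],[[0,0,0],[-0.3,0,0],-0.2],[[0,0,0],[-0.3,0,0],-0.2]]'

```text
time: 15.3
position: [0.5092, 0.0801, 0.2409]
orientation: [0.527, -0.467, 0.537, 0.465]
ft_force: [0.5, 0.8, -0.7]
gripper_width: 0.0508
```

```bash
python3 - <<'E'
from h import *
mf()
b=MO+.039*XA-.082*YA;print(b)
rows([*(MO-.04*XA-.082*YA),.2],MY+np.pi/2)
cs=cal("scene");s=bot.capture("scene");cw=cal("wrist");w=bot.capture("wrist");cv2.imwrite("pics/w2.png",w)
np.savez("w2.npz",K=cw[0],R=cw[1],t=cw[2])
k=4;a=cv2.resize(s[110:230,290:440],None,fx=k,fy=k,interpolation=cv2.INTER_CUBIC);b=cv2.resize(w,(480,300))
o=np.zeros((480+0,600,3),np.uint8);o[:480,:600]=a;cv2.imwrite("pics/c4.png",o)
E
```

```text
grip in machine mm -37.2 7.5 z 0.2409 F machine 0.86 -0.44 -0.71 mom [ 0.14 -0.19  0.01]
[0.607889  0.1439632]
t 15.3 pos [0.5092 0.0801 0.2409] F [ 0.55  0.79 -0.71] w 0.0508 q [ 0.54  0.15 -0.42  0.01 -1.01 -0.67]
turn share [-0.0001 -0.0039 -0.0022] deg 0.8 shift share [ 0.269 -0.599 -0.016] tooly yaw 172.49
```

View pics/c4.png

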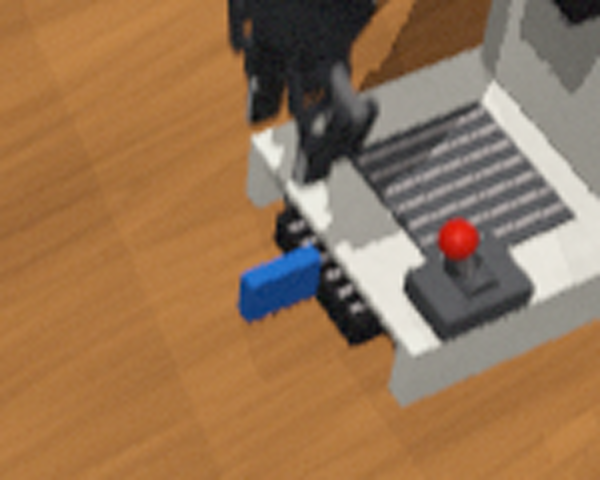

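View pics/w2.png

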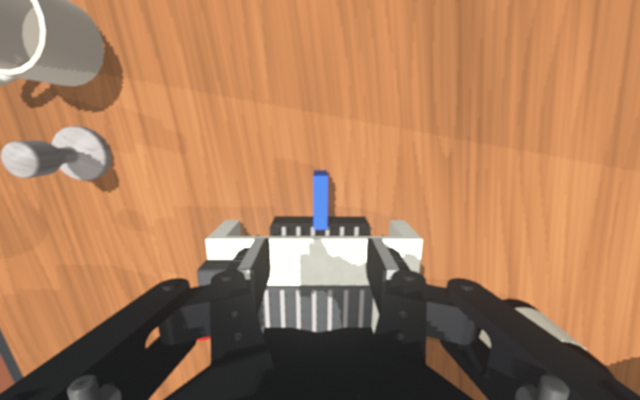

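The tray is in the bay and lies straight, with the grip at (320,200) in the wrist view, the pan front edge at row 217 and the mouth edge at row 237. I now measure how far it sticks out.

```bash
python3 - <<'E'
from h import *
d=np.load("w2.npz");cw=(d["K"],d["R"],d["t"])
def m(uv,z):
    p=onz(cw,uv,z)[:2]-MO;return (p@XA*1e3).round(1),(p@YA*1e3).round(1)
w=cv2.imread("pics/w2.png");print([int(v) for v in w[205:245,285].mean(1)])
h=cv2.cvtColor(w,cv2.COLOR_BGR2HSV);b=cv2.inRange(h,(105,150,60),(125,255,255));b[:150]=0;b[235:]=0;b[:,:300]=0;b[:,345:]=0
ys,xs=np.where(b&(h[...,2]>150)*255);print("blue",xs.min(),xs.max(),ys.min(),ys.max())
print("grip end",m((320,ys.min()),.046),"near pan",m((321,ys.max()),.046))
print("pan front corners",m((273,218),.026),m((368,218),.026),"mouth edge",m((217,237),.06),m((320,237),.06),m((421,237),.06))
E
```

```text
[145, 146, 145, 144, 144, 145, 144, 146, 145, 142, 129, 101, 73, 64, 63, 64, 64, 66, 72, 76, 88, 119, 152, 170, 172, 174, 175, 177, 179, 176, 165, 168, 188, 232, 254, 255, 255, 254, 254, 254]
blue 314 326 175 228
grip end (np.float64(-59.0), np.float64(7.0)) near pan (np.float64(-4.8), np.float64(8.3))
pan front corners (np.float64(-8.8), np.float64(-43.4)) (np.float64(-9.2), np.float64(59.1)) mouth edge (np.float64(-0.2), np.float64(-92.9)) (np.float64(-0.5), np.float64(7.2)) (np.float64(-0.9), np.float64(105.2))
```

Home is confirmed. The grip end is at -59 mm, so the tray origin is at about x = 71, y = 7, which agrees with the TCP reading of -39.4 (origin about 70.6). The stop is then about 6 mm deeper than nominal and the channel about 7 mm to the left, both within tolerance. Next is the lever: close the fingers, go in front of the ball and descend.

Request:
servo_tool --motion '[[[0,-0.004,-0.002],[0,-0.12,0.043],1],[[0,0,0],[0,-0.12,0.043],1],[[0,0,0],[0,-0.12,0.043],1],[[0,0,0],[0,-0.12,0.043],1],[[0,0,0],[0,-0.12,0.043],1],[[0,0,0],[0,0,0],1],[[0,0,0],[0,0,0],1],[[0,0,0],[0,0,0],1]]'

```text
time: 16.4
position: [0.6058, 0.1013, 0.2529]
orientation: [0.537, -0.468, 0.525, 0.465]
ft_force: [-0.9, -0.5, 0.6]
gripper_width: -0.0002
```

```bash
python3 - <<'E'
from h import *
mf();rows([*(MO-.005*XA-.082*YA),.19],MY+np.pi/2)
E
```

```text
grip in machine mm -3.6 -85.5 z 0.2529 F machine -0.59 0.84 0.62 mom [-0.04  0.05 -0.02]
t 16.4 pos [0.6058 0.1013 0.2529] F [-0.91 -0.48  0.62] w -0.0002 q [ 0.48  0.29 -0.21 -0.   -1.05 -0.61]
turn share [0.0002 0.0034 0.0043] deg 0.99 shift share [ 0.419  0.029 -0.014] tooly yaw 172.53
```

Request:
servo_tool --motion '[[[0,0.003,0.004],[0.1,0.025,-0.01],1],[[0,0,0],[0.15,0,0],1],[[0,0,0],[0.12,0,0],1],[[0,0,0],[0.05,0,0],1],[[0,0,0],[0,0,0],1],[[0,0,0],[0,0,0.06],1],[[0,0,0],[0,0,0.06],1],[[0,0,0],[0,0,0],1]]'

```text
time: 17.4
position: [0.6023, 0.1195, 0.1874]
orientation: [0.531, -0.466, 0.531, 0.467]
ft_force: [0.3, -1.1, 1.0]
gripper_width: -0.0
```

```bash
python3 - <<'E'
from h import *
mf();rows([*(MO+.060*XA-.082*YA),.19],MY+np.pi/2)
E
```

```text
grip in machine mm 14.0 -79.6 z 0.1874 F machine -1.04 -0.42 1.04 mom [-0.04  0.01 -0.08]
t 17.4 pos [0.6023 0.1195 0.1874] F [ 0.28 -1.08  1.04] w -0.0 q [ 0.51  0.36 -0.28 -0.   -0.94 -0.64]
turn share [ 0.0004  0.0001 -0.0002] deg 0.08 shift share [-0.017 -0.016  0.307] tooly yaw 172.56
```

Request:
servo_tool --motion '[[[0,0,0],[0,0,0.04],1],[[0,0,0],[0,0,0.04],1],[[0,0,0],[0,0,0.04],1],[[0,0,0],[0,0,0.04],1],[[0,0,0],[0,0,0.04],1],[[0,0,0],[0,0,0.04],1],[[0,0,0],[0,0,0.03],1],[[0,0,0],[0,0,0],1]]'

```text
time: 18.4
position: [0.6078, 0.1623, 0.1876]
orientation: [0.531, -0.466, 0.532, 0.467]
ft_force: [-1.1, -0.8, -0.6]
gripper_width: -0.0
```

```bash
python3 - <<'E'
from h import *
mf()
cs=cal("scene");s=bot.capture("scene")
h=cv2.cvtColor(s,cv2.COLOR_BGR2HSV);m=cv2.inRange(h,(0,150,80),(6,255,255));m[:,:385]=0;m[:,440:]=0;m[:145]=0;m[195:]=0
ys,xs=np.where(m);print(len(xs),xs.mean(),ys.mean(),xs.min(),xs.max())
for a in(.1,.5,.7,.85,1,1.1):
    print(a,proj(cs,[*(MO+(.055+.055*np.sin(a-.5))*XA-.082*YA),.082+.055*np.cos(a-.5)]).round(1))
E
```

```text
grip in machine mm 57.1 -79.5 z 0.1876 F machine -0.92 1.02 -0.6 mom [-0.12 -0.03  0.03]
3 420.3333333333333 160.66666666666666 420 421
0.1 [402.1 171. ]
0.5 [409.5 166.8]
0.7 [413.1 165.6]
0.85 [415.5 165. ]
1 [417.8 164.8]
1.1 [419.1 164.8]
```

Request:
servo_tool --motion '[[[0,0,0],[0,0,0.015],1],[[0,0,0],[0,0,0.015],1],[[0,0,0],[0,0,0.015],1],[[0,0,0],[0,0,0.015],1],[[0,0,0],[0,0,0],1],[[0,0,0],[0,0,0],1],[[0,0,0],[0,0,0],1],[[0,0,0],[0,0,0],1]]'

```text
time: 19.45
position: [0.6081, 0.1651, 0.1876]
orientation: [0.528, -0.467, 0.535, 0.465]
ft_force: [0.3, -2.3, -0.1]
gripper_width: 0.0003
```

```bash
python3 - <<'E'
from h import *
mf()
E
```

```text
grip in machine mm 60.0 -79.5 z 0.1876 F machine -2.28 -0.61 -0.11 mom [-0.65 -0.08 -0.02]
```

The lever is at its end stop: 9 mm was commanded and 3 mm moved. I back off and rise.

Request:
servo_tool --motion '[[[0,-0.003,-0.001],[0,0,-0.1],1],[[0,0,0],[0,0,-0.2],1],[[0,0,0],[-0.3,0,-0.1],1],[[0,0,0],[-0.3,0,-0.2],1],[[0,0,0],[-0.1,0,-0.35],1],[[0,0,0],[0,0,-0.4],1],[[0,0,0],[0,0,-0.4],1],[[0,0,0],[0,0,0],1]]'

```text
time: 20.45
position: [0.5711, -0.1058, 0.2968]
orientation: [0.534, -0.467, 0.529, 0.466]
ft_force: [0.2, -0.0, -0.5]
gripper_width: 0.0003
```

```bash
python3 - <<'E'
from h import *
mf()
cs=cal("scene");ct=cal("top");s=bot.capture("scene");t=bot.capture("top");u=[]
for im,b in((s,(385,140,440,195)),(t,(220,150,262,185))):
    h=cv2.cvtColor(im,cv2.COLOR_BGR2HSV);m=cv2.inRange(h,(0,150,80),(6,255,255));k=np.zeros_like(m);k[b[1]:b[3],b[0]:b[2]]=m[b[1]:b[3],b[0]:b[2]]
    ys,xs=np.where(k);u.append((xs.mean(),ys.mean()) if len(xs) else None);print(len(xs),u[-1])
P,e=tri(cs,u[0],ct,u[1]);p=P[:2]-MO;print("ball",p@XA,p@YA,P[2],e,"joint",.5+np.arctan2(p@XA-.055,P[2]-.082))
h=cv2.cvtColor(s,cv2.COLOR_BGR2HSV);m=cv2.inRange(h,(105,150,60),(125,255,255));m[:,:330]=0;m[:,400:]=0;m[:150]=0;m[215:]=0
ys,xs=np.where(m);print("grip px",len(xs),xs.min() if len(xs) else 0,xs.mean())
a=cv2.resize(s[60:360,220:460],None,fx=2,fy=2);cv2.imwrite("pics/c5.png",a)
E
```

```text
grip in machine mm -213.4 -78.2 z 0.2968 F machine -0.02 -0.22 -0.54 mom [0.02 0.04 0.01]
78 (np.float64(418.64102564102564), np.float64(163.9102564102564))
0 NoneTraceback (most recent call last):
  File "<stdin>", line 7, in <module>
  File "h.py", line 11, in tri
    o1,d1=ray(c1,u1);o2,d2=ray(c2,u2)
                           ~~~^^^^^^^
  File "h.py", line 7, in ray
    K,R,t=c; d=R.T@np.linalg.inv(K)@np.array([uv[0],uv[1],1.]); return -R.T@t,d
                                              ~~^^^
TypeError: 'NoneType' object is not subscriptable
```

The ball projects to (418.6,163.9), which gives a joint angle of about 1.0. Last, I check the tray with the wrist camera.

```bash
python3 - <<'E'
from h import *
cw=cal("wrist");w=bot.capture("wrist");s=bot.capture("scene")
b=cv2.resize(s[90:340,230:450],None,fx=1.6,fy=1.6);o=np.zeros((400,640+b.shape[1]-200,3),np.uint8);o[:,:440]=w[:,100:540];o[:b.shape[0],440:440+b.shape[1]]=b;cv2.imwrite("pics/c5.png",o);print(o.shape)
h=cv2.cvtColor(w,cv2.COLOR_BGR2HSV);m=cv2.inRange(h,(105,150,60),(125,255,255))
n,l,st,c=cv2.connectedComponentsWithStats(m)
for i in range(1,n):
    if st[i,4]>60:
        ys,xs=np.where(l==i);r=[(xs[ys==y].mean(),y) for y in(ys.min()+2,ys.max()-2)]
        print(st[i],[[round(float(v),1) for v in ((onz(cw,q,.046)[:2]-MO)@XA*1e3,(onz(cw,q,.046)[:2]-MO)@YA*1e3)] for q in r])
cs=cal("scene")
h=cv2.cvtColor(s,cv2.COLOR_BGR2HSV);m=cv2.inRange(h,(105,150,60),(125,255,255));m[:,:330]=0;m[:,400:]=0;m[:150]=0;m[215:]=0
ys,xs=np.where(m);
if len(xs):
    print("grip end px",xs.min(),"expect at origin x=71:",proj(cs,[*(MO-.059*XA+.007*YA),.03]))
E
```

```text
(400, 792, 3)
[445 100  45  32 480] [[-301.9, 95.0], [-274.0, 64.7]]
grip end px 350 expect at origin x=71: [349.93979784 183.71754166]
```

View pics/c5.png

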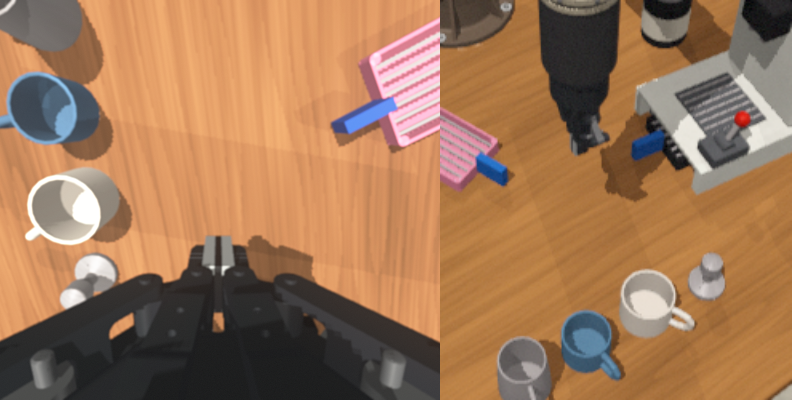

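The scene view shows the tray still in the bay, with its grip end at pixel column 350 where home predicts 349.9. The lever leans towards the tower, the bystanders are in place and the gripper is clear.

```bash
python3 -c "
from h import *
print(bot.hand_in())"
```

```text
the job is handed in; nothing more can be done
None
```

The black tray is home in the bay and the red lever is swung over towards the tower. I handed the job in at about 20.6 s, and no verdict was reported. I gripped the tray by its blue handle and slid it in with small steps, letting the lead-ins shift it about 8 mm to the left. It stopped firmly against the stop, with a peak wrist force of about 15 N.

**Tray:**
- **Home position:** its origin is at about x = 71 mm, y = 7 mm in the machine's frame. The TCP reading and the wrist view agreed to within 1 mm.
- **After the lever push:** the handle end was still where home predicts (pixel column 350 against 349.9).
- **Pin:** I could not read it directly. I take it as pushed in because a second push gave no further movement.

**Lever:** I pushed it with closed fingers until it stopped moving. The ball's place in the scene view gives a joint value of about 1.0.

**Bystanders and clearance:** the mugs, tamper and canister looked undisturbed. The spoon and milk jug were not checked at the end. The gripper was well clear of everything.

**Check that failed:** the final two-view measurement of the ball could not be done because the arm hid it from the top camera, so the lever angle rests on the scene view and the felt stop.

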